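# Release the child catch and open the knife drawer

## Robot

A 6-joint arm with a two-finger parallel gripper is mounted at the origin on the work surface. World frame = base frame: x ahead of the robot, y to its left, z up, the work surface at z = 0. Lengths are in m, angles in rad, forces in N, time in s.
With the tool pointing down it reaches from about 0.35 to 1 m from the base axis. Payload 7.1 kg.
Tool frame: the origin (TCP) lies between the finger pads; the fingertips stand 11 mm ahead of it and the grasp point (between the pads) lies 8 mm behind it (manip.tip_extent is the z of the fingertips in the tool frame, in m); z points along the fingers, y is the line along which they close (so a half turn about z gives the same grasp; the last joint's range is limited). The gripper opens to 85 mm and grips with 20 to 120 N. Pads are 22 mm wide; open, the fingers measure 114 mm over their backs; the gripper's body (76 mm by 85 mm) begins 54 mm behind the grasp point. The pads swing forward as they close: fully open they stand 13 mm farther back than shut.
Start: joints at [-1.28, 0.423, 1.63, -0, 1.089, -0.019], TCP at [0.191, -0.595, 0.242] pointing down, gripper open.
Joint ranges: [-3, 3], [-0.9, 2.11], [0.09, 2.58], [-1.31, 4.45], [0.11, 2.69], [-2.54, 2.54]. Speed limits (rad/s): [2.39, 2.39, 3.01, 3.14, 3.14, 3.14].

## Interface

Orientations are given as a unit quaternion [w, x, y, z].
In Python, from station import manip gives the robot as it stands. The module is installed in compiled form; this text tells all that it offers.
- The arm moves only by the tool play_rows, never from a script. Its argument "steps" is a list of rows, each a list of 3 entries, a list of its own where there are three numbers: the closure, from 0 (fully open) to 1 (shut), then the shift along the tool's x, y, z in mm, then the turn, a rotation vector about the tool's x, y, z in degrees. A call has 1 to 20 rows; each row shifts and turns the commanded pose from where the row before left it, along the tool's axes as they then stand; what a row does not reach is not made up. A row lasts 1/8 s, in which the tool goes at most 62.5 mm and 10.7 degrees, less where a joint would pass 70% of its speed; a pose out of reach is approached as far as the arm can. A call is refused whole if a number of a shift passes 62.5 or a number of a turn 10.7, either way. A call with a gripper value outside its range is refused whole. The fingers move at their own pace and stop on an object; "newtons" is the grip in N (left out, the last holds). Time passes only in rows, so rows that do not move let the fingers close. It gives the time, the measured TCP pose, the force, the opening and the grip force at its end, in the units of the state.
- manip.sense(): the state, without advancing time (a new reading comes with each control period).
- manip.camera(name): name is "side" or "top"; returns a dict with "color" (420x560x3 uint8, red, green, blue), "camera_matrix" (3x3 intrinsics, pixels), "k1" (the pictures are not rectified: a ray, as slopes to the right and down, at radius r is drawn at 1 + k1 r^2 times it, then the intrinsics apply), "extrinsics" (4x4, takes a point from camera to world coordinates). Camera axes: x right, y up, looking along -z (the intrinsics and any distortion apply to the point x, -y, -z); pixel columns grow to the right and rows downward; lengths in m; the calibration is good to about 2 mm. A picture is of the moment at which its call begins. There is no depth.
- manip.sign_off(): hands the job in; it is judged then, once.
The state is a dict: "clock": time; "qpos": joint angles; "qd": joint speeds; "joint_efforts": joint torques, N m; "tcp_pos": TCP position; "ee_rot": TCP orientation; "wrist_force": force on the tool from outside, world axes, zero at the start; "ft_torque": the same for the moment, N m; "width": finger opening in m; "grip_force": force on a finger pad.
Only numpy, scipy, OpenCV 4.12 (cv2) and the standard library are available. Lean on these libraries where they do the work, as an engineer would, in place of code of your own. Each camera call takes 0.05 s, during which the arm holds its last target. There are 200 camera calls.

## Task

The knife drawer of the little chest on the counter stands ajar, stopped by its child-safety catch. Using fingertips only, press the catch's red-marked spring plate well down and, keeping it down, slide the drawer towards you past the strike and on until it is fully open, then let go so the catch springs up. Pinch or take hold of nothing, press the plate and draw the drawer gently without forcing it against the catch, and leave the canister, the mug and the spice jar as they stand.

Things in the scene. Friction and masses are not known exactly. Their poses are not given: they have to be found in the camera images.
- chest: fixed sage green drawer chest, dark wood top board, 240 deep (x) x 300 wide (y) x 190 high mm. Origin: centre of its underside, on the counter. +x runs from its front to its back (the drawer opens along -x), z up. Front face (carcass and front edge of the 16 mm top board): plane x = -120 mm. Only the upper drawer moves; the lower front is fixed.
- drawer (a joint): how far the upper drawer is out, m: 0 shut, 0.150 fully open (stop). Slides along the chest's -x, stays where left (2.5 N friction, damping 8 N s/m). Starts ajar at 0.049 to 0.057. At 0.058 the raised catch's nose meets the strike; with the catch pressed 9 mm or more the nose passes beneath it, and is clear beyond 0.077.
- catch (a joint): how far the spring catch is pressed straight down, m: 0 up, 0.018 bottomed; the nose clears the strike from about 0.008. The spring resists with about 2 N at first, 5 N at 0.010 and 8 N bottomed, and lifts the catch again when let go.
- thumb_plate: the catch's plate, on a spring plunger inside the drawer behind its front: white plastic, 68 long (chest x) x 30 wide x 4 mm, red mark; moves with the drawer, axes as the chest. Origin: middle of the red mark, top face, 158 mm above the counter when up. Flat top from 24 mm in front (-x) of the origin to 32 mm behind it, where an upturned nose stands, 10 mm thick, 14 high.
- thumb_pad (a point): middle of the red mark, top face of the thumb plate (the plate's origin), 28 mm behind the inner face of the drawer front, at the chest's y = +55 mm, 32 mm below the chest's top when up. The bare plate in the gap, with the mark or the part ahead of it, is where to press.
- strike: white plastic bar under the front edge of the chest's top board, fixed: 8 (x) x 50 (y) x 10 (z) mm, origin at its centre; its underside is 164 mm above the counter. The catch's nose stops against its back.
- drawer_box: upper drawer with its 24 mm thick front (top 172 mm above the counter), axes as the chest; it holds a fixed tray with three knives (y below +10 mm, 128 mm high at most). Open gap from the front's inner face to the chest's front face, where a finger enters from above: the drawer joint's value less 10 mm, and 245 mm wide. Origin: counter height, chest's front plane when shut.
- front_inside (a point): the point at the top of the inner face of the drawer front (172 mm above the counter) right in front of the thumb plate; a finger in the gap pushes the drawer open on this face.
- front_panel: outside of the upper drawer's front, on the robot's side: a raised sage green panel 6 mm thick, 276 wide, 56 high (107 to 163 mm above the counter) with a round brass knob standing 29 mm out of its middle. With the front behind it, 30 mm thick in all. Origin as drawer_box.
- top_edge (a point): point on the top front edge of the chest (190 mm above the counter) straight behind the thumb plate's line (y = +55 mm of the chest).
- canister: loose sage green lidded ceramic canister, 112 mm across, 144 mm high, origin under its centre; stands on the counter to the left, beside the drawer's path. Leave it.
- mug: loose white mug, 80 mm across, 95 mm high, origin under its centre; stands on the counter to the right, beside the drawer's path. Leave it.
- spice_jar: loose small amber jar, 48 mm across, 85 mm high, origin under its centre; stands on the chest's top, about midway between front and back. Leave it.

How it is judged:
By the outcome, as a careful person would: the job done as asked, in the order asked, and still so for the second after the job is handed in, with the robot touching nothing.
It also fails if it takes over 45 s, if anything falls off the work surface, if the arm or the gripper's body presses on something with over 40 N, if the wrist force passes 120 N, or if a joint passes its speed limit or range.

## Working session

There is one attempt and no reset: what is moved stays moved. The work goes in short steps, Python scripts to look and compute and a tool call to move; the robot and the scene stay as the last step left them, time stands still between calls to the robot, and variables do not carry over. Pictures are saved under pics/ and viewed, at most 10 in all, crops included, and the job is handed in when it is done.

Besides the shell and the picture viewer there is one more tool, called as a command line: name --argument value ..., lists and objects as JSON in quotes. play_rows: Moves the arm, as the interface text tells. Its arguments: {"type":"object","properties":{"steps":{"type":"array","items":{"type":"array"}},"newtons":{"type":"number"}},"required":["steps"]}

```bash
mkdir -p pics
cat > h.py <<'E'
import numpy as np, cv2
from station import manip
def ray(c,u,v):
    K=np.array(c["camera_matrix"]);E=np.array(c["extrinsics"])
    p=cv2.undistortPoints(np.array([[[u,v]]],float),K,np.zeros(4))[0,0]
    q=p.copy()
    for _ in range(30): q=p/(1+c["k1"]*(q@q))
    return E[:3,3],E[:3,:3]@np.array([q[0],-q[1],-1])
def onz(c,u,v,z):
    o,d=ray(c,u,v);return o+d*(z-o[2])/d[2]
def proj(c,P):
    K=np.array(c["camera_matrix"]);E=np.array(c["extrinsics"])
    p=E[:3,:3].T@(np.array(P)-E[:3,3]);s=np.array([p[0],-p[1]])/-p[2]
    s=s*(1+c["k1"]*(s@s));return K[:2,:2]@s+K[:2,2]
E
python3 - <<'E'
from h import *
for n in("top","side"):
    c=manip.camera(n);cv2.imwrite(f"pics/{n}0.png",cv2.cvtColor(c["color"],cv2.COLOR_RGB2BGR))
    print(n,np.round(c["extrinsics"],3).tolist(),np.round(c["camera_matrix"],1).tolist(),c["k1"])
print(manip.sense(),manip.tip_extent)
E
```

```text
top [[0.018, 0.978, -0.206, 0.361], [-1.0, 0.017, -0.009, -0.056], [-0.006, 0.206, 0.978, 1.258], [0.0, 0.0, 0.0, 1.0]] [[538.4, 0.0, 280.0], [0.0, 538.4, 210.8], [0.0, 0.0, 1.0]] -0.11657362358284407
side [[0.267, -0.918, 0.295, 0.85], [0.964, 0.255, -0.079, -0.146], [-0.003, 0.305, 0.952, 0.988], [0.0, 0.0, 0.0, 1.0]] [[435.0, 0.0, 278.3], [0.0, 435.0, 209.6], [0.0, 0.0, 1.0]] -0.0648805945900922
{'clock': 0.1, 'qpos': array([-1.27998224e+00,  4.23783147e-01,  1.63059169e+00,  3.41775983e-06,
        1.08862860e+00, -1.89719014e-02]), 'qd': array([-0.00027589, -0.00193727, -0.00237868, -0.00179843, -0.00143532,
       -0.0011331 ]), 'joint_efforts': array([-1.58102175e-04, -5.58423007e+01, -2.82445800e+01, -3.90083085e-05,
        2.93140845e-03,  7.84938035e-07]), 'tcp_pos': array([ 0.19043976, -0.59477955,  0.24162033]), 'ee_rot': array([-6.99088709e-04,  9.88027922e-01,  1.54273551e-01, -9.40828293e-05]), 'wrist_force': array([0.51663599, 0.0249515 , 0.22407343]), 'ft_torque': array([-0.00643434,  0.03613984,  0.03577842]), 'grip_force': 0.0, 'width': 0.08577082100498681} 0.011
```

View pics/top0.png

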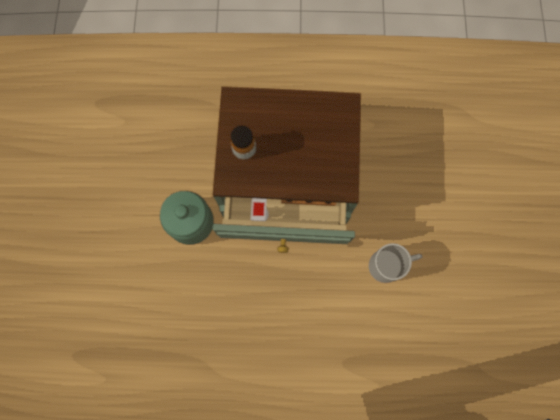

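View pics/side0.png

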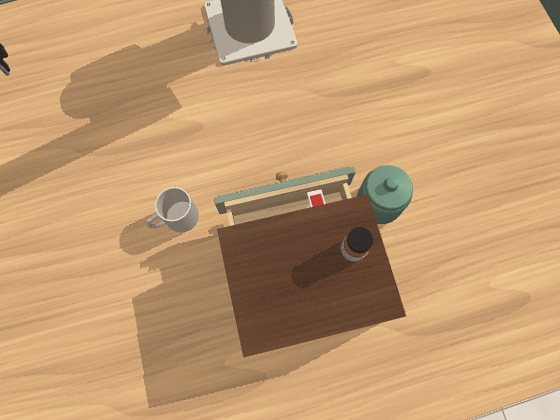

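The top view shows the chest with its dark board, corners near (221,88), (362,93), (358,201) and (214,199). The red mark is at (259,209), the drawer front at row ~232, the canister at (186,216) and the mug at (391,263). The side view shows the red mark at (317,201) and the jar at (357,243).

```bash
cat > m.py <<'E'
from h import *
from scipy.spatial.transform import Rotation as R
def red(c):
    a=c["color"].astype(int);m=((a[...,0]>130)&(a[...,1]<60)&(a[...,2]<60)).astype(np.uint8)
    n,l,s,ce=cv2.connectedComponentsWithStats(m);i=1+np.argmax(s[1:,4]);return ce[i],s[i]
def tri(cs,ps):
    A=np.zeros((3,3));b=np.zeros(3)
    for c,p in zip(cs,ps):
        o,d=ray(c,*p);d/=np.linalg.norm(d);M=np.eye(3)-np.outer(d,d);A+=M;b+=M@o
    return np.linalg.solve(A,b)
E
python3 - <<'E'
from m import *
t,s=manip.camera("top"),manip.camera("side")
rt,rs=red(t),red(s);print(rt,rs)
print("red",onz(t,*rt[0],.158),onz(s,*rs[0],.158),tri([t,s],[rt[0],rs[0]]))
for n,c in(("top",t),("side",s)):
    h=cv2.cvtColor(c["color"],cv2.COLOR_RGB2HSV);a=c["color"].astype(int)
    m=((a.max(2)<95)&(a[...,0]>=a[...,1]+6)).astype(np.uint8)
    m=cv2.morphologyEx(m,cv2.MORPH_OPEN,np.ones((5,5)))
    k=max(cv2.findContours(m,0,2)[0],key=cv2.contourArea)
    q=cv2.approxPolyDP(cv2.convexHull(k),6,True)[:,0]
    P=[onz(c,*p,.190) for p in q]
    print(n,q.tolist(),np.round(P,4).tolist());
    for i in range(len(P)):
        d=P[(i+1)%len(P)]-P[i];print(np.round(np.linalg.norm(d),4),np.round(np.degrees(np.arctan2(d[1],d[0])),2))
b=[t["color"][170:270,190:380],s["color"][150:250,200:390]]
cv2.imwrite("pics/crops.png",cv2.cvtColor(cv2.resize(np.hstack(b)[:,:],None,fx=2.1,fy=2.1,interpolation=2),cv2.COLOR_RGB2BGR))
cv2.imwrite("pics/c1.png",cv2.cvtColor(cv2.resize(np.vstack(b),None,fx=3,fy=3,interpolation=2),cv2.COLOR_RGB2BGR))
E
```

```text
(array([258.03809524, 208.64761905]), array([254, 203,   9,  12, 105], dtype=int32)) (array([319.6875, 200.5625]), array([317, 195,   6,  10,  16], dtype=int32))
red [0.59687641 0.00073859 0.158     ] [0.59678899 0.00765295 0.158     ] [0.59707079 0.00378352 0.1612874 ]
top [[222, 88], [359, 94], [357, 203], [214, 196]] [[0.8536, 0.0838, 0.19], [0.8445, -0.2099, 0.19], [0.6052, -0.202, 0.19], [0.6149, 0.0899, 0.19]]
0.2939 -91.77
0.2395 178.1
0.292 88.09
0.2387 -1.44
side [[340, 244], [351, 265], [294, 292], [292, 268]] [[0.6993, 0.0132, 0.19], [0.7428, 0.0206, 0.19], [0.7622, -0.0949, 0.19], [0.7188, -0.0863, 0.19]]
0.0442 9.72
0.1172 -80.5
0.0442 168.75
0.1014 101.1
```

View pics/c1.png

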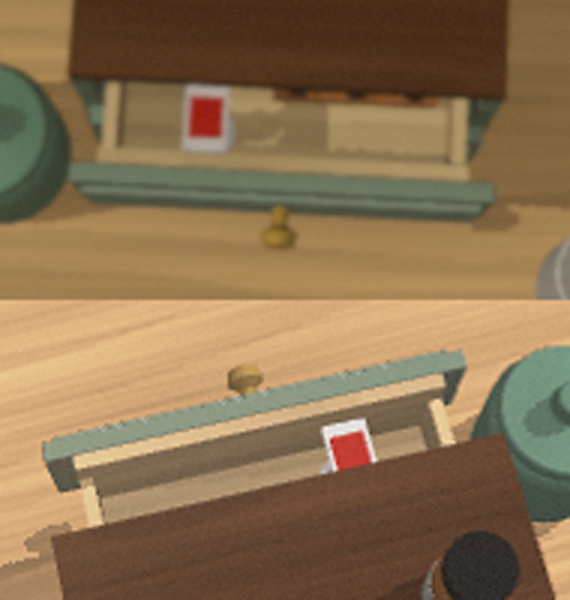

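The crop shows the whole red mark from above at about (258,209), with the plate's white rim around it. The drawer front's beige liner has its inner edge at about v=220. I'll refine the yaw and check the front's inner face.

Run:
```python
from m import *
t,s=manip.camera("top"),manip.camera("side")
for n,c in(("t",t),("s",s)):
    a=c["color"].astype(int);m=((a[...,0]>100)&(a[...,1]<100)&(a[...,2]<100)&(a[...,0]-a[...,1]>75)&(a[...,0]-a[...,2]>75)).astype(np.uint8)
    N,l,st,ce=cv2.connectedComponentsWithStats(m);p=np.array([259,209]) if n=="t" else np.array([317,201])
    i=1+np.argmin(np.linalg.norm(ce[1:]-p,axis=1));print(n,ce[i],st[i],onz(c,*ce[i],.158))
# front edge of the top board: bright/dark crossing along columns (top) 
def edge(c,us,v0,v1,dark_first):
    g=cv2.cvtColor(c["color"],cv2.COLOR_RGB2GRAY).astype(float);o=[]
    for u in us:
        d=np.diff(g[v0(u):v1(u),u]);d=d if dark_first else -d
        j=np.argmax(d);o.append((u,v0(u)+j+.5))
    return o
for c,us,f,df in((t,range(225,350,3),lambda u:197+(u-214)*.02,True),(t,range(228,356,3),lambda u:88+(u-222)*.04,False),(s,range(228,362,3),lambda u:229-(u-219)*.22,False)):
    e=edge(c,us,lambda u:int(f(u))-7,lambda u:int(f(u))+8,df)
    P=np.array([onz(c,*p,.190) for p in e])
    k=np.polyfit(P[:,1],P[:,0],1)
    for _ in range(4):
        r=P[:,0]-np.polyval(k,P[:,1]);w=abs(r)<max(.002,1.5*np.median(abs(r)));k=np.polyfit(P[w,1],P[w,0],1)
    print("edge yaw",-np.degrees(np.arctan(k[0])),"x at y=-.06:",np.polyval(k,-.06),"x at y=0",np.polyval(k,0.),w.sum(),r.std())
print("col profile",[tuple(t["color"][v,266]) for v in range(212,242)])
for v in (220,225,231): print(v,onz(t,262,v,.172))
```

```text
t [258.28455285 208.58536585] [253 203  11  12 123] [5.97018096e-01 2.26860800e-04 1.58000000e-01]
s [316.32231405 199.9338843 ] [310 194  13  13 121] [0.59369117 0.00150141 0.158     ]
edge yaw -4.859265797812844 x at y=-.06: 0.6056031531976446 x at y=0 0.6107040000459268 26 0.003999217708705951
edge yaw -2.065161059509101 x at y=-.06: 0.8531929680298558 x at y=0 0.8553565366558558 43 0.0006645598182973175
edge yaw -2.0009444057489034 x at y=-.06: 0.6123444560474786 x at y=0 0.614440692402962 43 0.002304812080687446
col profile [(np.uint8(147), np.uint8(136), np.uint8(128)), (np.uint8(142), np.uint8(133), np.uint8(124)), (np.uint8(140), np.uint8(131), np.uint8(123)), (np.uint8(142), np.uint8(134), np.uint8(125)), (np.uint8(143), np.uint8(135), np.uint8(126)), (np.uint8(141), np.uint8(132), np.uint8(123)), (np.uint8(139), np.uint8(129), np.uint8(116)), (np.uint8(135), np.uint8(122), np.uint8(106)), (np.uint8(139), np.uint8(120), np.uint8(94)), (np.uint8(147), np.uint8(124), np.uint8(89)), (np.uint8(155), np.uint8(131), np.uint8(90)), (np.uint8(157), np.uint8(133), np.uint8(91)), (np.
[... 240 characters left out ...]
, np.uint8(119), np.uint8(98)), (np.uint8(110), np.uint8(122), np.uint8(99)), (np.uint8(108), np.uint8(119), np.uint8(97)), (np.uint8(100), np.uint8(109), np.uint8(89)), (np.uint8(89), np.uint8(98), np.uint8(78)), (np.uint8(100), np.uint8(109), np.uint8(87)), (np.uint8(109), np.uint8(119), np.uint8(97)), (np.uint8(94), np.uint8(103), np.uint8(82)), (np.uint8(81), np.uint8(86), np.uint8(67)), (np.uint8(77), np.uint8(79), np.uint8(61)), (np.uint8(91), np.uint8(86), np.uint8(64)), (np.uint8(129), np.uint8(106), np.uint8(72)), (np.uint8(153), np.uint8(121), np.uint8(76))]
220 [ 0.57017754 -0.00875334  0.172     ]
225 [ 0.55974315 -0.00901274  0.172     ]
231 [ 0.54727299 -0.00932178  0.172     ]
```

The measurements agree. Chest yaw is about -2°, the pad is at (0.5965, 0.0005), the inner face at x≈0.569 and the chest front at x≈0.6135, so the gap is about 44 mm and d≈0.054. Now I'll close the fingers, raise, turn and move over the gap.

play_rows --newtons 20 --steps '[[1,[0,0,-25],[0,0,9.9]],[1,[0,0,-25],[0,0,9.9]],[1,[28.5,-46.5,0],[0,0,0]],[1,[28.5,-46.5,0],[0,0,0]],[1,[28.5,-46.5,0],[0,0,0]],[1,[28.5,-46.5,0],[0,0,0]],[1,[28.5,-46.5,0],[0,0,0]],[1,[28.5,-46.5,0],[0,0,0]],[1,[28.5,-46.5,0],[0,0,0]],[1,[28.5,-46.5,0],[0,0,0]],[1,[28.5,-46.5,0],[0,0,0]],[1,[28.5,-46.5,0],[0,0,0]],[1,[28.5,-46.5,0],[0,0,0]],[1,[28.5,-46.5,0],[0,0,0]],[1,[28.5,-46.5,0],[0,0,0]],[1,[0,0,0],[0,0,0]],[1,[0,0,0],[0,0,0]]]'

```text
clock: 2.42
tcp_pos: [0.582, -0.0043, 0.292]
ee_rot: [0.0, 1.0, -0.017, -0.0]
wrist_force: [-1.6, -1.1, -0.6]
width: 0.0001
grip_force: 0.0
```

play_rows --steps '[[1,[3,-5.5,16],[0,0,0]],[1,[0,0,25],[0,0,0]],[1,[0,0,25],[0,0,0]],[1,[0,0,25],[0,0,0]],[1,[0,0,5],[0,0,0]],[1,[0,0,0],[0,0,0]],[1,[0,0,0],[0,0,0]]]'

```text
clock: 3.3
tcp_pos: [0.5862, 0.0008, 0.1973]
ee_rot: [-0.0, 1.0, -0.018, 0.001]
wrist_force: [-0.0, 0.1, 0.8]
width: -0.0001
grip_force: 0.0
```

Run:
```python
from h import *
t,s=manip.camera("top"),manip.camera("side")
st=manip.sense();print(st["tcp_pos"],st["wrist_force"],proj(s,st["tcp_pos"]+[0,0,-.011]),proj(t,st["tcp_pos"]+[0,0,-.011]))
b=[t["color"][160:260,190:380],s["color"][130:230,230:420]]
cv2.imwrite("pics/c2.png",cv2.cvtColor(cv2.resize(np.vstack(b),None,fx=3,fy=3,interpolation=2),cv2.COLOR_RGB2BGR))
```

```text
[0.58619578 0.00096364 0.19730918] [0.70160835 0.65426602 0.2223617 ] [316.09616503 191.80761936] [257.15197823 210.85446021]
```

View pics/c2.png

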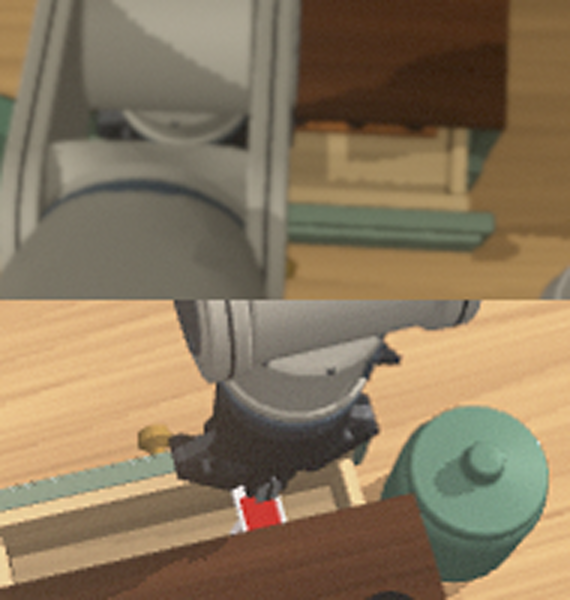

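The side view shows the closed fingertips at crop (262,488), just ahead of the red mark and above the plate, with the front on their near side. I'll lower them into the gap and press.

play_rows --steps '[[1,[0,0,8],[0,0,0]],[1,[0,0,8],[0,0,0]],[1,[0,0,6],[0,0,0]],[1,[0,0,4],[0,0,0]],[1,[0,0,0],[0,0,0]],[1,[0,0,0],[0,0,0]]]'

```text
clock: 4.15
tcp_pos: [0.5858, 0.001, 0.1704]
ee_rot: [-0.0, 1.0, -0.018, 0.0]
wrist_force: [0.6, 0.2, 0.8]
width: 0.0002
grip_force: 0.0
```

play_rows --steps '[[1,[0,0,2],[0,0,0]],[1,[0,0,2],[0,0,0]],[1,[0,0,2],[0,0,0]],[1,[0,0,2],[0,0,0]],[1,[0,0,0],[0,0,0]],[1,[0,0,0],[0,0,0]]]'

```text
clock: 4.9
tcp_pos: [0.586, 0.001, 0.1625]
ee_rot: [0.0, 1.0, -0.018, 0.0]
wrist_force: [1.0, -0.3, 4.1]
width: 0.0001
grip_force: 1.8
```

Contact is as expected: 6.5 mm pressed gives about 4 N. I'll press to about 14 mm.

play_rows --steps '[[1,[0,0,2],[0,0,0]],[1,[0,0,2],[0,0,0]],[1,[0,0,2],[0,0,0]],[1,[0,0,1.5],[0,0,0]],[1,[0,0,0],[0,0,0]],[1,[0,0,0],[0,0,0]]]'

```text
clock: 5.65
tcp_pos: [0.586, 0.001, 0.1551]
ee_rot: [0.0, 1.0, -0.018, 0.0]
wrist_force: [0.6, -0.6, 6.9]
width: -0.0003
grip_force: 3.0
```

play_rows --steps '[[1,[-2,0,0],[0,0,0]],[1,[-2,0,0],[0,0,0]],[1,[-2,0,0],[0,0,0]],[1,[-2,0,0],[0,0,0]],[1,[-2,0,0],[0,0,0]],[1,[0,0,0],[0,0,0]]]'

```text
clock: 6.4
tcp_pos: [0.5763, 0.0014, 0.1553]
ee_rot: [-0.0, 1.0, -0.018, 0.001]
wrist_force: [1.8, 0.3, 6.0]
width: 0.0002
grip_force: 3.2
```

play_rows --steps '[[1,[-2,0,0],[0,0,0]],[1,[-2,0,0],[0,0,0]],[1,[-2,0,0],[0,0,0]],[1,[-2,0,0],[0,0,0]],[1,[0,0,0],[0,0,0]]]'

```text
clock: 7.02
tcp_pos: [0.5683, 0.0017, 0.1553]
ee_rot: [0.0, 1.0, -0.018, 0.001]
wrist_force: [2.2, -0.0, 5.4]
width: -0.0002
grip_force: 3.2
```

play_rows --steps '[[1,[-4,0,0],[0,0,0]],[1,[-5,0,0],[0,0,0]],[1,[-5,0,0],[0,0,0]],[1,[-5,0,0],[0,0,0]],[1,[-5,0,0],[0,0,0]],[1,[-5,0,0],[0,0,0]],[1,[-5,0,0],[0,0,0]],[1,[-5,0,0],[0,0,0]],[1,[-5,0,0],[0,0,0]],[1,[-5,0,0],[0,0,0]],[1,[-5,0,0],[0,0,0]],[1,[-5,0,0],[0,0,0]],[1,[-3,0,0],[0,0,0]],[1,[0,0,0],[0,0,0]]]'

```text
clock: 8.78
tcp_pos: [0.5061, 0.0038, 0.1552]
ee_rot: [0.0, 1.0, -0.018, 0.001]
wrist_force: [1.3, -0.2, 5.5]
width: -0.0001
grip_force: 3.2
```

play_rows --steps '[[1,[-2,0,0],[0,0,0]],[1,[-2,0,0],[0,0,0]],[1,[-2,0,0],[0,0,0]],[1,[-2,0,0],[0,0,0]],[1,[-2,0,0],[0,0,0]],[1,[0,0,0],[0,0,0]]]'

```text
clock: 9.52
tcp_pos: [0.4964, 0.0042, 0.1552]
ee_rot: [0.0, 1.0, -0.018, 0.001]
wrist_force: [1.4, -0.7, 6.2]
width: 0.0002
grip_force: 3.2
```

Run:
```python
from h import *
t,s=manip.camera("top"),manip.camera("side")
st=manip.sense();print(st["tcp_pos"],st["wrist_force"])
b=[t["color"][160:290,190:400],s["color"][90:220,210:420]]
cv2.imwrite("pics/c3.png",cv2.cvtColor(cv2.resize(np.vstack(b),None,fx=2.3,fy=2.3,interpolation=2),cv2.COLOR_RGB2BGR))
```

```text
[0.49636177 0.00419003 0.15515613] [ 2.45047459 -0.29730007  6.13033668]
```

View pics/c3.png

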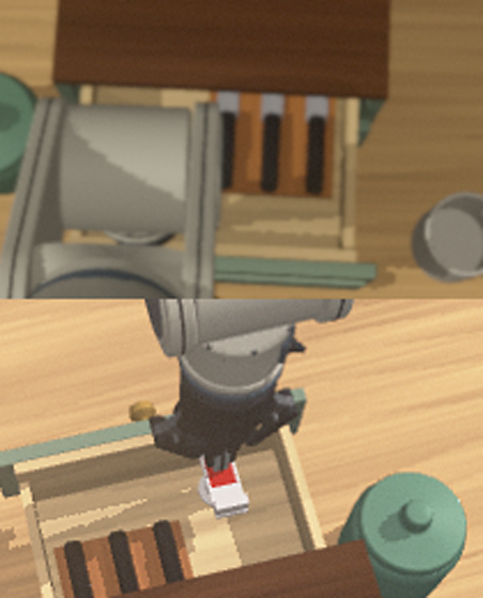

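The drawer is past the strike and nearly open; the plate with its nose shows at crop (225,490), and the canister and mug have not moved. I'll creep up to the stop.

play_rows --steps '[[1,[-1.5,0,0],[0,0,0]],[1,[-1.5,0,0],[0,0,0]],[1,[-1.5,0,0],[0,0,0]],[1,[-1.5,0,0],[0,0,0]],[1,[-1.5,0,0],[0,0,0]],[1,[-1.5,0,0],[0,0,0]],[1,[0,0,0],[0,0,0]]]'

```text
clock: 10.5
tcp_pos: [0.4884, 0.0045, 0.1555]
ee_rot: [0.0, 1.0, -0.018, 0.002]
wrist_force: [3.6, 0.0, 6.9]
width: 0.0001
grip_force: 3.1
```

play_rows --steps '[[1,[-1,0,0],[0,0,0]],[1,[-1,0,0],[0,0,0]],[1,[0,0,0],[0,0,0]]]'

```text
clock: 10.88
tcp_pos: [0.4865, 0.0046, 0.1555]
ee_rot: [-0.0, 1.0, -0.018, 0.002]
wrist_force: [4.0, 0.1, 5.9]
width: -0.0
grip_force: 3.1
```

play_rows --steps '[[1,[-1,0,0],[0,0,0]],[1,[0,0,0],[0,0,0]]]'

```text
clock: 11.12
tcp_pos: [0.4855, 0.0046, 0.1555]
ee_rot: [0.0, 1.0, -0.018, 0.002]
wrist_force: [3.5, -0.3, 5.8]
width: -0.0003
grip_force: 3.1
```

play_rows --steps '[[1,[-1,0,0],[0,0,0]],[1,[0,0,0],[0,0,0]]]'

```text
clock: 11.38
tcp_pos: [0.4849, 0.0046, 0.1556]
ee_rot: [0.0, 1.0, -0.018, 0.002]
wrist_force: [5.2, -0.3, 5.2]
width: 0.0
grip_force: 4.3
```

Run:
```python
from m import *
s=manip.camera("side");st=manip.sense();print(st["tcp_pos"],st["wrist_force"])
# right/left end of green front top in the side view, predicted inner-face line for d=.140,.145,.150
ex=np.array([np.cos(np.radians(-2)),np.sin(np.radians(-2)),0]);ey=np.array([-ex[1],ex[0],0])
f0=np.array([.6135,0,0])
for d in(.140,.145,.150):
    for w in(-.12,-.06): print(d,w,[np.round(proj(s,f0-ex*(d-.010+a)+ey*w+[0,0,.172]),1).tolist() for a in (0,.024)])
for w in(-.12,-.06):
    p=proj(s,f0-ex*.14+ey*w+[0,0,.172]);u=int(round(p[0]))
    print(u,[(v,s["color"][v,u].tolist()) for v in range(int(p[1])-14,int(p[1])+12)])
```

```text
[0.48491605 0.00463873 0.15557356] [ 5.00252853 -0.55224224  5.89846252]
0.14 -0.12 [[245.8, 161.2], [243.3, 150.9]]
0.14 -0.06 [[274.3, 154.9], [271.7, 144.7]]
0.145 -0.12 [[245.3, 159.1], [242.8, 148.7]]
0.145 -0.06 [[273.8, 152.8], [271.1, 142.6]]
0.15 -0.12 [[244.8, 156.9], [242.3, 146.6]]
0.15 -0.06 [[273.2, 150.6], [270.6, 140.4]]
245 [(142, [224, 182, 130]), (143, [220, 176, 125]), (144, [224, 180, 128]), (145, [226, 181, 131]), (146, [190, 163, 125]), (147, [156, 163, 141]), (148, [153, 165, 140]), (149, [158, 167, 144]), (150, [152, 163, 140]), (151, [155, 166, 140]), (152, [146, 156, 135]), (153, [204, 176, 136]), (154, [232, 201, 151]), (155, [232, 205, 155]), (156, [234, 206, 156]), (157, [220, 183, 139]), (158, [142, 119, 89]), (159, [129, 108, 80]), (160, [134, 112, 86]), (161, [135, 113, 88]), (162, [137, 114, 86]), (163, [139, 117, 88]), (164, [139, 115, 87]), (165, [135, 116, 88]), (166, [133, 108, 82]), (167, [125, 106, 79])]
273 [(136, [135, 107, 67]), (137, [104, 85, 65]), (138, [116, 95, 60]), (139, [150, 118, 68]), (140, [173, 154, 106]), (141, [151, 158, 133]), (142, [147, 159, 138]), (143, [149, 163, 140]), (144, [151, 162, 141]), (145, [146, 160, 141]), (146, [137, 150, 130]), (147, [224, 190, 145]), (148, [226, 194, 145]), (149, [224, 193, 146]), (150, [228, 197, 150]), (151, [181, 150, 113]), (152, [128, 107, 84]), (153, [125, 107, 79]), (154, [134, 113, 87]), (155, [135, 114, 86]), (156, [132, 111, 86]), (157, [132, 111, 86]), (158, [133, 110, 85]), (159, [130, 111, 86]), (160, [128, 108, 84]), (161, [121, 101, 76])]
```

play_rows --steps '[[1,[-0.7,0,0],[0,0,0]],[1,[0,0,0],[0,0,0]],[1,[0,0,0],[0,0,0]]]'

```text
clock: 11.8
tcp_pos: [0.4849, 0.0046, 0.1556]
ee_rot: [0.0, 1.0, -0.018, 0.003]
wrist_force: [8.8, -0.0, 3.3]
width: 0.0003
grip_force: 5.9
```

play_rows --steps '[[1,[-0.7,0,0],[0,0,0]],[1,[0,0,0],[0,0,0]],[1,[0,0,0],[0,0,0]]]'

```text
clock: 12.18
tcp_pos: [0.4848, 0.0047, 0.1556]
ee_rot: [0.0, 1.0, -0.018, 0.004]
wrist_force: [9.6, -0.9, 0.2]
width: -0.0
grip_force: 7.6
```

The drawer is on its stop: the force is rising and there is no more travel. I'll unload, then lift straight up so the plate drag doesn't pull it back.

play_rows --steps '[[1,[0.7,0,0],[0,0,0]],[1,[0.7,0,0],[0,0,0]],[1,[0,0,0],[0,0,0]],[1,[0,0,-3],[0,0,0]],[1,[0,0,-3],[0,0,0]],[1,[0,0,-4],[0,0,0]],[1,[0,0,-4],[0,0,0]],[1,[0,0,-4],[0,0,0]],[1,[0.5,0,-4],[0,0,0]],[1,[2,0,-8],[0,0,0]],[1,[0,0,-15],[0,0,0]],[1,[0,0,-30],[0,0,0]],[1,[0,0,-40],[0,0,0]],[1,[0,0,-40],[0,0,0]],[1,[0,0,0],[0,0,0]],[1,[0,0,0],[0,0,0]]]'

```text
clock: 14.18
tcp_pos: [0.4844, 0.0046, 0.3095]
ee_rot: [-0.0, 1.0, -0.018, -0.0]
wrist_force: [0.4, -0.2, 0.3]
width: 0.0001
grip_force: 0.0
```

play_rows --steps '[[1,[0,50,0],[0,0,0]],[1,[0,50,0],[0,0,0]],[1,[0,50,0],[0,0,0]],[1,[0,50,0],[0,0,0]],[1,[0,50,0],[0,0,0]],[1,[0,0,0],[0,0,0]],[1,[0,0,0],[0,0,0]]]'

```text
clock: 15.05
tcp_pos: [0.4754, -0.2446, 0.3084]
ee_rot: [-0.001, 1.0, -0.018, -0.001]
wrist_force: [0.1, -0.5, 0.2]
width: 0.0001
grip_force: 0.0
```

Run:
```python
from m import *
t,s=manip.camera("top"),manip.camera("side");st=manip.sense();print(st["clock"],st["tcp_pos"],st["wrist_force"])
for u,v in((245,150),(273,144)): print(u,[(w,s["color"][w,u].tolist()) for w in range(v,v+12)])
for n,c in (("t",t),("s",s)):
    a=c["color"].astype(int);m=((a[...,0]>100)&(a[...,0]-a[...,1]>75)&(a[...,0]-a[...,2]>75)&(a[...,1]<100)).astype(np.uint8)
    N,l,q,ce=cv2.connectedComponentsWithStats(m);i=1+np.argmax(q[1:,4]);print(n,ce[i],q[i],onz(c,*ce[i],.158))
b=[t["color"][70:300,150:430],s["color"][90:320,140:420]]
cv2.imwrite("pics/c4.png",cv2.cvtColor(cv2.resize(np.hstack(b),None,fx=1.42,fy=1.42,interpolation=2),cv2.COLOR_RGB2BGR))
```

```text
15.15 [ 0.47588142 -0.24398071  0.3090524 ] [ 0.0073443  -0.85252068 -0.51656538]
245 [(150, [154, 164, 142]), (151, [150, 162, 138]), (152, [143, 154, 134]), (153, [207, 179, 138]), (154, [232, 201, 151]), (155, [232, 206, 155]), (156, [234, 207, 155]), (157, [220, 185, 138]), (158, [143, 119, 91]), (159, [132, 111, 86]), (160, [134, 114, 85]), (161, [131, 111, 87])]
273 [(144, [153, 162, 139]), (145, [151, 160, 140]), (146, [139, 150, 130]), (147, [223, 190, 143]), (148, [226, 193, 145]), (149, [226, 194, 148]), (150, [228, 196, 150]), (151, [188, 157, 120]), (152, [131, 107, 83]), (153, [131, 112, 86]), (154, [139, 116, 90]), (155, [139, 116, 89])]
t [255.53488372 253.04651163] [251 247  10  13 129] [0.50347877 0.00344184 0.158     ]
s [305.046875  159.8359375] [299 153  13  14 128] [0.50300515 0.00473683 0.158     ]
```

View pics/c4.png

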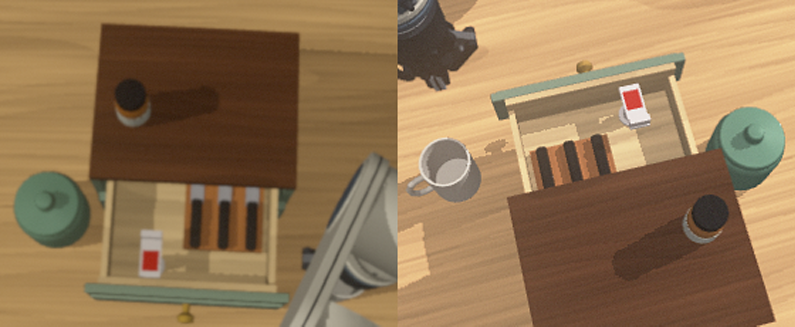

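The drawer is fully open, with its edge pixels the same as at the stop. The catch is up, since both views agree on the mark at z=0.158. The canister, mug and jar have not moved, and the robot is clear of everything.

```bash
python3 -c "
from station import manip
print(manip.sign_off())"
```

```text
the job is handed in; nothing more can be done
None
```

I pressed the catch about 14 mm with closed fingertips and held it down while sliding the drawer to its stop, then let it spring up; the canister, mug and spice jar look unmoved in the last pictures, and the job is handed in.

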